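# Peel the top packing tray off an clinging stack and hold it under the fittings hopper

### The job

The nested packing trays on the counter cling tightly to one another. Take the top tray by its upright ear (the highest of the stack's ears), peel it off by raising that corner first while the opposite corner still rests on the stack, so that the tray beneath stays fully nested, then carry it over and hold it level, open side up, centred under the mouth of the fittings hopper with its rim about 4 cm below the mouth. Finish there while still holding the tray, touching nothing else with it, and leave everything else on the counter where it is.

Things in the scene. Friction and masses are not known exactly. Their poses are not given: they have to be found in the camera images.
- stack: two lowest of four nested grey square trays, fixed to the counter. Each tray: 130 mm square over the rim, 26 mm deep, sloping walls, flat rim 10 mm wide, 3 mm thick; nested at 12 mm pitch on rim lugs 9 mm tall, 30 mm either side of each side's middle. Each has one upright ear outside one corner, a quarter turn on from tray to tray. Origin: centre of underside, z up, x towards the top tray's ear
- top_ear (a point): middle of the top tray's ear, half-way up: upright plate 24 mm tall above the rim, 26 mm wide, 9 mm thick, at the corner towards the robot; it reaches highest of the four ears, 86 mm above the counter. x axis: across the 9 mm, outward from the tray's centre; z: up. It lies 101.5 mm outward of the tray's centre and 12 mm above the rim's top face; a 5 mm gap is between it and the rim corner
- top_mid (a point): centre of the top tray (loose, 0.1-0.16 kg), half-way up its 26 mm depth; axes as the ear's. A stud under its floor, 40 mm from its centre away from the ear, is pinched by spring jaws on the tray beneath (1.5-2.3 N) until it has risen 3 mm: lifted straight up it pulls the second tray up too; raised ear first, slowly, by 0.2 rad, about the opposite lugs (64 mm beyond its centre, 10 mm above this point), it comes free
- top_far (a point): the top tray's rim corner opposite the ear, on the rim's top face, 90 mm from the centre
- second_mid (a point): centre of the second tray (loose, 0.14 kg), half-way up its depth; it must stay nested. 37 mm above the counter at the start. Its ear stands at the corner a quarter turn anticlockwise (from above) from the top tray's ear and rises 12 mm above the top tray's rim, 5 mm clear of it
- hopper_mouth (a point): middle of the lower lip of the hopper's trough, 220 mm above the counter: a fixed open steel trough 80 mm wide, 200 mm long, full of brass fittings, rising from the mouth at 0.5 rad along this point's x axis (roughly away from the robot). Its post, 40 mm wide, stands 164 mm from the mouth along x; its highest point is 370 mm above the counter; under the mouth all is free
- coupling: brass coupling standing between stack and hopper, 33 mm across, 40 mm tall; bystander, leave alone; origin: centre of its underside
- tee: brass tee fitting lying down, 60 mm by 50 mm, 28 mm tall; bystander, leave alone; origin: centre of its underside
- tape_roll: white roll 54 mm across, 16 mm tall, lying flat; bystander, leave alone; origin: centre of its underside
- spanner: steel spanner lying flat; bystander, leave alone
- jar: clear jar 64 mm across, 85 mm tall; bystander, leave alone; origin: centre of its underside
- carton: cardboard box 90 x 120 x 60 mm; bystander, leave alone; origin: centre of its underside
- cap: brass pipe cap 38 mm across, 28 mm tall; bystander, leave alone; origin: centre of its underside
Not all that is in view belongs to the job. Leave any green or orange look-alike of the part that bears second_mid alone.

How it is judged:
By the outcome, as a careful person would: the job done as asked, in the order asked, and still so for the second after the job is handed in, while the arm keeps its last pose, push and grip.
It also fails if it takes over 50 s, if anything falls off the work surface, if the arm or the gripper's body presses on something with over 40 N, if the wrist force passes 120 N, or if a joint passes its speed limit or range.

### The arm

A 6-joint arm with a two-finger parallel gripper is mounted at the origin on the work surface. World frame = base frame: x ahead of the robot, y to its left, z up, the work surface at z = 0. Lengths are in m, angles in rad, forces in N, time in s.
With the tool pointing down it reaches from about 0.35 to 0.975 m from the base axis. Payload 4.9 kg.
Tool frame: the origin (TCP) lies at the very end of the fingers, on their centre line; the grasp point (between the pads) lies 19 mm behind it; x points along the fingers, y is the direction in which the jaws open and shut, and the axes are right-handed (so a half turn about x gives the same grasp; the last joint's range is limited). The gripper opens to 85 mm and grips with 20 to 120 N. Pads are 22 mm wide; open, the fingers measure 114 mm over their backs; the gripper's body (76 mm by 85 mm) begins 54 mm behind the grasp point. The pads swing forward as they close: fully open they stand 13 mm farther back than shut.
Start: joints at [-1.462, 0.053, 1.613, -0, 1.476, -0.119], TCP at [0.141, -0.609, 0.231] pointing down, gripper open.
Joint ranges: [-3.01, 3.01], [-1.01, 2.22], [0.06, 2.58], [-1.02, 4.17], [0.09, 2.62], [-3.14, 3.14]. Speed limits (rad/s): [2.57, 2.57, 3.14, 3.14, 3.14, 3.14].

### API

Orientations are given as a rotation vector (axis times angle).
In Python, from station import ctrl gives the robot as it stands. The module is installed in compiled form; this text tells all that it offers.
- The arm moves only by the shell command python3 -m handwheel 'ROWS' [FORCE]. ROWS is JSON, one flat list of numbers, 7 for each row, row after row: the opening, from 0 (shut) to 1 (fully open), then the shift along the tool's x, y, z in m, then the turn, a rotation vector about the tool's x, y, z in degrees. A call has 1 to 12 rows; each row is the pose to reach, as a shift and turn from the pose commanded when the call began, along the tool's axes at that moment; what a row does not reach only later rows make up. A row lasts 1/12 s, in which the tool goes at most 41.7 mm and 7.16 degrees, less where a joint would pass 70% of its speed; a pose out of reach is approached as far as the arm can. A call with a gripper value outside its range is refused whole. The fingers move at their own pace and stop on an object; FORCE is the grip in N (left out, the last holds). Time passes only in rows, so rows that repeat a pose let the fingers close. It gives the time, the measured TCP pose, the force and the opening at its end, in the units of the state.
- ctrl.get_obs(): the state, without advancing time (a new reading comes with each control period).
- ctrl.get_image(name): name is "side" or "top"; returns (picture, depth): 420x560x3 uint8, blue, green, red; 420x560 float32, m along the optical axis (not along the pixel's ray), 0 where there is no reading.
- ctrl.camera_params(name): a dict with "fov_y" (degrees; the focal length in pixels is half the picture's height over the tangent of half this angle, whatever the lens; pixels are square), "cx", "cy" (the principal point, pixels), "R" (3x3) and "t" (3): a world point X has camera coordinates R X + t. Camera axes: x right, y down, z forward; pixel columns grow to the right and rows downward; lengths in m; the calibration is good to about 2 mm. A picture is of the moment at which its call begins. camera_params takes no time and is no camera call.
- ctrl.finish_job(): hands the job in, once; it reports no verdict.
The state is a dict: "t": time; "q": joint angles; "dq": joint speeds; "effort": joint torques, N m; "tool_pos": TCP position; "tool_rot": TCP orientation; "contact_force": force on the tool from outside, world axes, zero at the start; "wrist_torque": the same for the moment, N m; "opening": finger opening in m.
Only numpy, scipy, OpenCV 4.12 (cv2) and the standard library are available. Lean on these libraries where they do the work, as an engineer would, in place of code of your own. Each camera call takes 0.05 s, during which the arm holds its last target.

## Working session

There is one attempt and no reset: what is moved stays moved. The work goes in short steps, Python scripts to look and compute and a shell command to move; the robot and the scene stay as the last step left them, time stands still between calls to the robot, and variables do not carry over. Pictures are saved under pics/ and viewed, and the job is handed in when it is done.

```bash
mkdir -p pics; cat > h.py <<'E'
import numpy as np, cv2
from station import ctrl
from scipy.spatial.transform import Rotation as Ro
def cam(n):
    p=ctrl.camera_params(n); f=210/np.tan(np.radians(p["fov_y"])/2)
    return f,p["cx"],p["cy"],np.array(p["R"]),np.array(p["t"])
def ray(n,u,v):
    f,cx,cy,R,t=cam(n); d=R.T@np.array([(u-cx)/f,(v-cy)/f,1]); return -R.T@t,d
def onz(n,u,v,z):
    o,d=ray(n,u,v); return o+d*(z-o[2])/d[2]
def proj(n,X):
    f,cx,cy,R,t=cam(n); c=R@np.array(X)+t; return cx+f*c[0]/c[2],cy+f*c[1]/c[2]
def cloud(n,dep):
    f,cx,cy,R,t=cam(n); v,u=np.mgrid[:420,:560]
    P=np.stack([(u-cx)/f*dep,(v-cy)/f*dep,dep],-1); return (P-t)@R
E
python3 - <<'E'
from h import *
for n in("side","top"):
    im,d=ctrl.get_image(n); cv2.imwrite(f"pics/{n}0.png",im); np.save(f"{n}0.npy",d); print(n,ctrl.camera_params(n))
print(ctrl.get_obs())
E
```

```text
side {'fov_y': 47.38789362050141, 'cx': 289.96538498958466, 'cy': 213.39815341590995, 'R': array([[-0.98129073, -0.19248966,  0.00402946],
       [-0.1166984 ,  0.5780087 , -0.80764313],
       [ 0.15313389, -0.79300295, -0.58965781]]), 't': array([0.48440481, 0.19580385, 1.3377364 ])}
top {'fov_y': 53.70255731234227, 'cx': 277.51917250884105, 'cy': 204.46362517134244, 'R': array([[-0.00219041, -0.99979091, -0.02033079],
       [-0.99043617,  0.00497375, -0.13788206],
       [ 0.13795435,  0.01983434, -0.99023997]]), 't': array([0.02402094, 0.53557821, 1.29633754])}
{'t': 0.1, 'q': array([-1.46200735e+00,  5.33168289e-02,  1.61413527e+00,  6.58325711e-06,
        1.47598304e+00, -1.18975990e-01]), 'dq': array([ 0.00049407, -0.0010963 , -0.00458491,  0.00106078,  0.00167802,
       -0.00109145]), 'effort': array([ 4.82846190e-06, -3.94904387e+01, -3.71364927e+01, -1.57079662e-04,
        3.88653614e-03, -7.36844186e-08]), 'tool_pos': array([ 0.14108222, -0.60830443,  0.23018263]), 'tool_rot': array([ 2.10164997,  0.24232728, -2.10161626]), 'contact_force': array([ 0.19999215, -0.19556222,  0.34411247]), 'wrist_torque': array([0.0319212 , 0.00910773, 0.07277497]), 'opening': 0.08546522057567524}
```

View pics/top0.png

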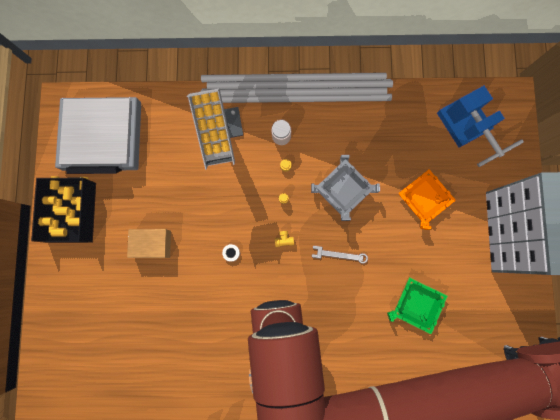

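View pics/side0.png

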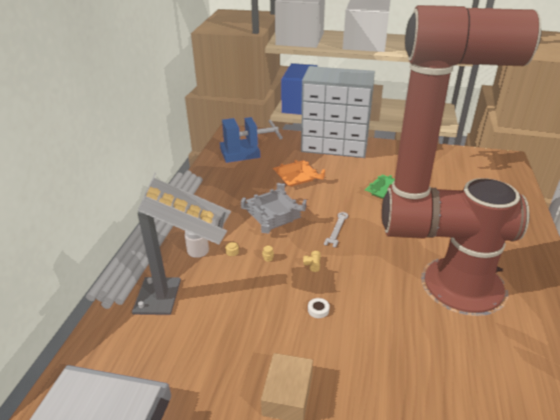

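The top view shows the grey stack at about (345,188). Its look-alikes are orange (427,198) and green (420,305). The hopper trough runs (207,92)-(220,165), with the mouth at the near end. Next I'll enlarge the stack and the hopper.

```bash
python3 - <<'E'
from h import *
t=cv2.imread("pics/top0.png"); s=cv2.imread("pics/side0.png")
a=cv2.resize(t[145:230,300:390],(540,510),interpolation=cv2.INTER_CUBIC)
cv2.imwrite("pics/ctop.png",a)
cv2.imwrite("pics/cside.png",cv2.resize(s[175:245,235:315],(640,560),interpolation=cv2.INTER_CUBIC))
h1=cv2.resize(t[80:175,180:250],(420,570),interpolation=cv2.INTER_CUBIC)
h2=cv2.resize(s[170:250,130:240],(380,276),interpolation=cv2.INTER_CUBIC)
c=np.zeros((570,800,3),np.uint8); c[:,:420]=h1; c[:276,420:]=h2
cv2.imwrite("pics/chop.png",c)
d=np.load("top0.npy"); P=cloud("top",d)
z=P[...,2]
print(np.round(z[158:222:4,308:384:4]*1000).astype(int))
print("ground", np.median(z[270:290,180:240]))
E
```

```text
[[ 2 -1 -3 -1  0  2 -1 -1 33 48 51  0  1  0  2 -1 -2 -4 -1]
 [-2  0 -3  1  3  1  3 -2 36 64 62 -1  1 -1  1  2  3 -1 -1]
 [-4  0 -2 -4 -4  3 -1  0 67 52 63 70 -1 -3  0 -3  0 -9  0]
 [ 3 -5  0  1  1  4  7 61 54 43 50 61 67  0  3  1  1 -1 -1]
 [ 1 -4 -1  2 -2 -2 64 49 43 41 34 51 62 59  0  1  3 -4  1]
 [ 0 -1 -2 -8  4 56 53 37 41 46 37 41 52 61 61 -1 -2  7 -2]
 [-8 -1 -3  0 62 46 37 37 36 41 38 41 37 51 63 63  1 -3 -4]
 [-2 49 24 64 49 35 43 39 39 37 38 33 40 35 51 64 62 67  1]
 [-1 49 22 62 62 39 38 37 38 41 34 39 41 40 48 58 52 67  2]
 [-3 -3  4  4 64 59 40 41 40 42 43 37 35 55 68  2  4 -2  0]
 [-3  1 -3  4 -1 59 59 42 35 41 38 41 49 66 -5  4  4  4  1]
 [ 0 -3  4  3 -3 -4 61 60 38 41 38 56 58 -4  0 -5  4 -6  2]
 [-4  2  0  0 -4  3  0 62 62 36 55 70  1  1  0  2  0  1  2]
 [ 1  1  2 -3  0  2  2 -2 64 50 61  1  1  4 -1  2  4  1  1]
 [ 3  1 -1 -3  1  1 -2  1  4 59 60  1  1 -2 -3 -2  4 -3  3]
 [ 1 -1  1  2 -3  0 -4  3  0 85 81  2  2  2  4 -6 -2 -2  0]]
ground -0.0006057611048147413
```

View pics/ctop.png

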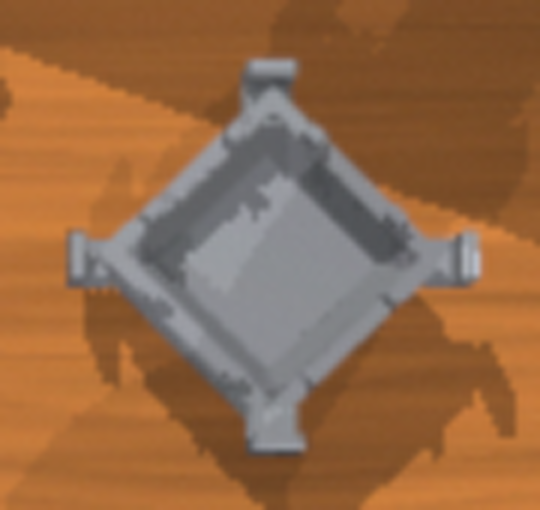

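View pics/cside.png

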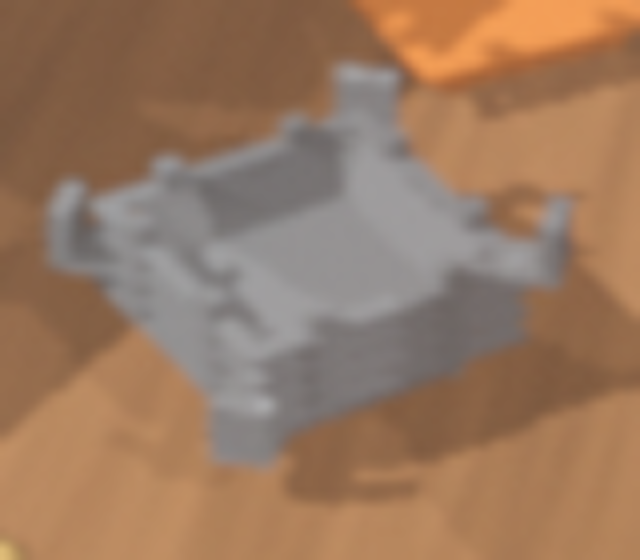

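View pics/chop.png

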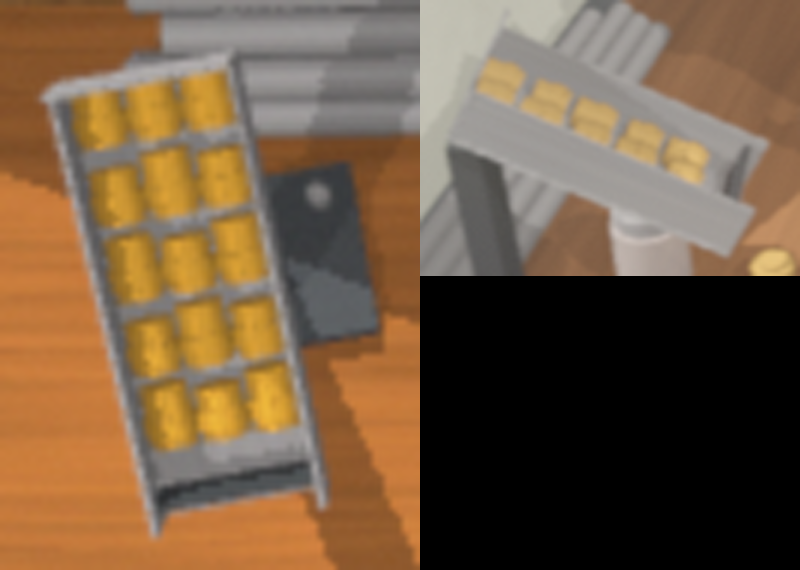

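```bash
python3 - <<'E'
from h import *
np.set_printoptions(linewidth=200)
d=np.load("top0.npy"); P=cloud("top",d); z=P[...,2]
m=np.zeros(z.shape,bool); m[205:226,336:358]=True
e=m&(z>.075); v,u=np.where(e); print("ear px",u.min(),u.max(),v.min(),v.max(),len(u),np.median(z[e]))
print(np.round(z[208:224,338:354]*1000).astype(int))
# ear top onto z=.086
r=cv2.minAreaRect(np.array([onz("top",a,b,.086)[:2]*1000 for a,b in zip(u,v)],np.float32)); print("ear rect",r)
# rim
B=np.zeros(z.shape,bool); B[150:225,305:385]=True
g=B&(z>.03); v,u=np.where(g)
Q=np.array([onz("top",a,b,.062)[:2]*1000 for a,b in zip(u,v)],np.float32)
import itertools
# corner-band edges of tray: morphological opening to drop ears
mk=(g*255).astype(np.uint8); mk=cv2.morphologyEx(mk,cv2.MORPH_OPEN,cv2.getStructuringElement(cv2.MORPH_ELLIPSE,(17,17)))
v,u=np.where(mk>0); Q=np.array([onz("top",a,b,.062)[:2]*1000 for a,b in zip(u,v)],np.float32); print("tray rect",cv2.minAreaRect(Q),Q.mean(0))
for n,p in dict(ne=(372+5,187.8)).items(): print(n,onz("top",*p,.074))
print("hopper depths"); print(np.round(z[150:174,202:238]*1000).astype(int))
E
```

```text
ear px 338 350 206 220 31 0.08401328657477104
[[72 74 59 57 61 58 49 51 48 55 60 60 62 69 71 62]
 [61 60 62 60 65 62 62 53 67 54 59 60 65 65  1  0]
 [50 61 64 62 58 61 50 49 40 61 61 65 61 -1  1  2]
 [36 51 57 66 64 61 62 25 57 60 64 64  0 -6 -6 -1]
 [ 2 37 47 56 64 53 63 60 56 63 57 -3 -4 -5 -2  0]
 [ 3  4 38 63 65 64 64 60 65 64 61 67 -2 -1 -1 -2]
 [-6  3  4 64 61 66 59 58 61 59 60 64  1 -2  1  0]
 [ 2  2 -2 62 62 64 59 61 59 63 63 59 -1  0 -1  1]
 [ 2  2  4 56 65 59 61 62 61 61 61 62 -5  3  0 -1]
 [ 1 -3  5 59 85 85 88 85 81 83 84 86 82  2  1 -3]
 [ 1  0  0 70 90 83 85 82 86 85 81 85 81 -2  2  1]
 [ 0  0 -5 71 87 84 83 86 83 82 84 87 86  3 -1  3]
 [ 1  0  2 67 66 68 77 72 75 73 76 74 -3 -1 -2 -3]
 [-2  7 -1 -1  5  1  0 -2  0 -4  2  0 -1 -2  3 -5]
 [ 1 -1 -1 -2  3  0  0  1  0 -3  2  0 -6 -5  0  0]
 [ 1 -4  1  4  0  3  2  2  4  4  0  4  2 -1  5  1]]
ear rect ((502.3906555175781, -184.4380645751953), (49.305782318115234, 26.863073348999023), 13.705475807189941)Traceback (most recent call last):
  File "<stdin>", line 16, in <module>
  File "h.py", line 10, in onz
    o,d=ray(n,u,v); return o+d*(z-o[2])/d[2]
        ~~~^^^^^^^
  File "h.py", line 8, in ray
    f,cx,cy,R,t=cam(n); d=R.T@np.array([(u-cx)/f,(v-cy)/f,1]); return -R.T@t,d
                ~~~^^^
  File "h.py", line 5, in cam
    p=ctrl.camera_params(n); f=210/np.tan(np.radians(p["fov_y"])/2)
ValueError: time passes only in moves, steps and waits
```

```bash
python3 - <<'E'
s=open('h.py').read()
s=s.replace('def cam(n):','from functools import lru_cache\n@lru_cache(None)\ndef cam(n):')
open('h.py','w').write(s)
E
python3 - <<'E'
from h import *
np.set_printoptions(linewidth=250)
d=np.load("top0.npy"); P=cloud("top",d); z=P[...,2]
m=np.zeros(z.shape,bool); m[215:221,338:358]=True
e=m&(z>.079); v,u=np.where(e); print("ear px",u.min(),u.max(),v.min(),v.max(),len(u),u.mean(),v.mean())
print("ear top", onz("top",u.mean(),v.mean(),.086))
r=cv2.minAreaRect(np.array([onz("top",a,b,.086)[:2]*1000 for a,b in zip(u,v)],np.float32)); print("ear rect",r)
B=np.zeros(z.shape,bool); B[150:225,305:385]=True
g=B&(z>.03)
mk=(g*255).astype(np.uint8); mk=cv2.morphologyEx(mk,cv2.MORPH_OPEN,cv2.getStructuringElement(cv2.MORPH_ELLIPSE,(17,17)))
v,u=np.where(mk>0); Q=np.array([onz("top",a,b,.062)[:2]*1000 for a,b in zip(u,v)],np.float32); print("tray rect",cv2.minAreaRect(Q),Q.mean(0))
print("hopper depths"); print(np.round(z[150:174,206:238]*1000).astype(int))
print(P[160,200:216,:2])
s=np.load("side0.npy"); S=cloud("side",s)
print("side"); print(np.round(S[205:245:2,196:236:2,2]*1000).astype(int))
E
```

```text
ear px 342 350 217 219 27 346.0 218.0
ear top [ 0.48583661 -0.18923102  0.086     ]
ear rect ((485.83709716796875, -189.23269653320312), (24.628154754638672, 6.17718505859375), 89.74839782714844)
tray rect ((585.9019165039062, -190.58984375), (129.6310272216797, 132.2318878173828), 43.9158935546875) [ 585.53815 -191.7576 ]
hopper depths
[[ 265  268  266  264  262  263  261  260  267  263  265  263  264  266  260  252  254  261  262  259  259  261  263  257  275  276  242   -3    0    1   -2    9]
 [ 264  268  265  264  262  260  258  257  263  265  263  262  264  258  257  250  243  254  257  258  260  263 1358  236  274  276  249   -5   -3    1    0   -5]
 [ 262  265  262  263  265  257  253  241  257  260  262  258  261  260  256  237  239  236  238  237  239  235  234  236  235  276  254   -1   -2   -2   -1    2]
 [ 266  260  264  261  262  260  253  237  261  255  259  233  236  236  236  236  237  234  235  234  236  239  234  234  234  274  255   -1    1   -3    0   -2]
 [ 259  260  260  260  258  239 1358  238  234  241  233  233  237  233  234  232  234  236  235  239  235  2
[... 4518 characters left out ...]
69 260 222  -2   2  -2   2   1  -3]
 [264 265 263 265 266 262 265 264 265 263 266 266 264 264   1  -1  -4   4   2   2]
 [256 259 259 259 257 259 257 257 260 259 259 261 258 258 258  -1   1   2  -2  -4]
 [252 252 252 252 250 250 252 254 254 254 253 253 251 253 252  -5  -2   3   0  -2]
 [ 81 246 246 247 245 246 246 248 245 245 248 247 251 245  -3   1   2  -1  -2   1]
 [ 78  73  70 240 240 238 239 240 241 243 240 242 241 240   3  -3   4   1  -2   0]
 [ 66  62  66  63  55 236 234 234 236 234 236 235 235   0   3   4  -4  -1  -3   0]
 [ 61  59  60  53  47  46   0   1 229 229 228 229  -1  -2  -3  -1   0   1   0  -2]
 [ 54  53  51  49  44  39   0  -1   3  -2 222 221   1   0  -3   2  25  26  28  27]]
```

```bash
python3 - <<'E'
from h import *
np.set_printoptions(linewidth=250,suppress=True,precision=4)
d=np.load("top0.npy"); P=cloud("top",d); z=P[...,2]
m=np.zeros(z.shape,bool); m[161:167,206:233]=True
e=m&(z>.216)&(z<.232); v,u=np.where(e); print(np.c_[u,v,P[e]*1000])
# all hopper pts z>.2
m=np.zeros(z.shape,bool); m[80:172,180:245]=True
e=m&(z>.21)&(z<.4)
mk=cv2.morphologyEx(e.astype(np.uint8),cv2.MORPH_OPEN,np.ones((3,3)))>0
Q=(P[mk][:,:2]*1000).astype(np.float32); r=cv2.minAreaRect(Q); print(r,cv2.boxPoints(r)); print("zmax",np.percentile(z[mk],[1,99]))
# lowest lip from side
s=np.load("side0.npy"); S=cloud("side",s); mm=np.zeros(z.shape,bool); mm[195:250,190:235]=True
e=mm&(S[...,2]>.215)&(S[...,2]<.226); v,u=np.where(e); print(np.c_[u,v,S[e]*1000])
E
```

```text
[[229.     161.     632.1317 153.5581 229.8599]
 [230.     161.     633.7341 151.6544 223.3322]
 [231.     161.     633.9755 148.9794 222.2791]
 [223.     162.     630.5943 171.083  224.9686]
 [224.     162.     630.9932 168.5283 223.2659]
 [225.     162.     631.1479 165.8168 222.5552]
 [226.     162.     631.6609 163.3166 220.3886]
 [218.     163.     628.885  185.8371 220.603 ]
 [219.     163.     626.9598 181.7239 228.4203]
 [220.     163.     628.4578 179.9289 222.1912]
 [212.     164.     626.207  202.8033 220.2491]
 [213.     164.     626.3529 200.0997 219.5616]
 [214.     164.     624.4945 195.9216 227.1819]
 [215.     164.     625.1045 193.5684 224.5708]
 [207.     165.     621.8752 215.621  226.7299]
 [208.     165.     622.6374 213.4381 223.4556]
 [209.     165.     622.9635 210.8933 222.0073]
 [207.     166.     618.1181 214.8264 230.5029]]
((709.6624755859375, 193.4712371826172), (188.0151824951172, 80.9026107788086), 10.383143424987793) [[609.9038 216.3172]
 [624.4849 136.7394]
 [809.4211 170.6253]
 [794.8401 250.2031]]
zmax [0.229 0.367]
[[223.     221.     637.7462 137.6562 225.3332]
 [223.     223.     636.6663 141.8429 222.3529]
 [222.     226.     634.631  155.9929 223.9303]
 [222.     227.     634.1853 157.8268 222.2754]
 [215.     242.     632.916  216.2003 221.915 ]
 [216.     242.     629.1125 219.3694 225.1008]
 [217.     242.     627.0407 218.3244 224.5922]
 [218.     242.     624.8328 217.6081 224.372 ]
 [216.     243.     629.4114 219.3284 221.9635]
 [217.     243.     626.6699 219.9227 222.8953]
 [218.     243.     625.0815 217.6712 221.3243]
 [218.     244.     624.467  219.8766 220.1583]]
```

```bash
cat >> h.py <<'E'
np.set_printoptions(linewidth=200,suppress=True,precision=4)
def delta(pos,Rg,o=None):
    o=o or ctrl.get_obs(); R0=Ro.from_rotvec(o["tool_rot"])
    return R0.inv().apply(np.array(pos)-o["tool_pos"])*1000, np.degrees((R0.inv()*Ro.from_matrix(Rg)).as_rotvec())
def pose(yaw,tilt=0):
    # yaw: outward-ear direction u angle (deg) ; tool x down, tool y along +-u ; tilt: ear-side up (deg)
    a=np.radians(yaw); u=np.array([np.cos(a),np.sin(a),0])
    x=np.array([0,0,-1.]); 
    y=u; M=np.c_[x,y,np.cross(x,y)]
    ax=np.cross(u,[0,0,1.])  # rotation taking u upward
    return Ro.from_rotvec(ax*np.radians(tilt)).as_matrix()@M
E
python3 - <<'E'
from h import *
s=np.load("side0.npy"); S=cloud("side",s); m=np.zeros(s.shape,bool); m[190:215,295:312]=True
e=m&(S[...,2]>.066); print(S[e]*1000, np.argwhere(e)[:,::-1][:3]); print(proj("side",[.4855,-.189,.086]),proj("side",[.4855,-.189,.074]))
print(Ro.from_rotvec(ctrl.get_obs()["tool_rot"]).as_matrix())
for y in (179,-1):
    print(y,delta([.4853,-.189,.15],pose(y)))
E
```

```text
[[ 490.4465 -197.0738   83.2276]
 [ 485.9081 -188.6099   89.5546]
 [ 484.0929 -197.5207   83.7928]
 [ 489.4256 -191.1521   83.5189]
 [ 486.2934 -191.5995   83.6449]
 [ 482.8227 -189.8419   85.311 ]
 [ 491.2774 -183.237    84.7969]
 [ 488.032  -182.8852   85.4828]
 [ 485.1422 -184.7739   84.5952]
 [ 482.7009 -189.6203   81.6334]
 [ 490.7397 -180.3642   82.9931]
 [ 487.5964 -180.6368   83.2411]
 [ 484.3944 -180.5225   83.7617]
 [ 482.5358 -189.1184   78.1433]
 [ 489.2847 -171.8134   85.2215]
 [ 486.7531 -175.8231   82.82  ]
 [ 483.1894 -173.3455   85.0155]
 [ 483.1005 -193.3648   71.2837]
 [ 489.7418 -175.0958   79.0656]
 [ 486.5761 -175.2004   79.4347]
 [ 483.5147 -175.9555   79.3407]
 [ 482.5305 -190.2326   69.6323]
 [ 489.2052 -172.2277   77.2768]
 [ 486.2979 -173.9415   76.4967]
 [ 483.3436 -175.3918   75.9057]
 [ 489.867  -176.7836   70.161 ]
 [ 486.4112 -175.149    71.7841]
 [ 483.0378 -173.9662   73.0812]
 [ 489.489  -174.8998   67.6517]
 [ 486.6789 -177.3315   66.349 ]
 [ 488.8483 -171.3873   66.3233]] [[303 200]
 [304 200]
 [305 200]]
(np.float64(304.1242715004775), np.float64(200.87349603112486)) (np.float64(304.04304690150764), np.float64(203.98640347559456))
[[-0.0002  0.2258 -0.9742]
 [ 0.0018 -0.9742 -0.2258]
 [-1.     -0.0018 -0.0002]]
179 (array([  80.8842, -330.6036, -429.9888]), array([104.0499,   0.086 ,   0.086 ]))
-1 (array([  80.8842, -330.6036, -429.9888]), array([-75.95  ,  -0.0804,   0.0804]))
```

The near grey ear reads 84–86 mm high, against about 70 mm for the right ear and about 50 mm for the other two. It lies 100 mm from the rim centre (586,-190), so it is the top tray's ear. I'm moving above it.

```bash
python3 -m handwheel '[0.45,0,-0.33,-0.43,-76,0,0, 0.45,0,-0.33,-0.43,-76,0,0, 0.45,0,-0.33,-0.43,-76,0,0, 0.45,0,-0.33,-0.43,-76,0,0, 0.45,0,-0.33,-0.43,-76,0,0, 0.45,0,-0.33,-0.43,-76,0,0, 0.45,0,-0.33,-0.43,-76,0,0, 0.45,0,-0.33,-0.43,-76,0,0, 0.45,0,-0.33,-0.43,-76,0,0, 0.45,0,-0.33,-0.43,-76,0,0, 0.45,0,-0.33,-0.43,-76,0,0, 0.45,0,-0.33,-0.43,-76,0,0]' 80; python3 - <<'E'
from h import *
print(delta([.4858,-.1888,.11],pose(-1)), ctrl.get_obs()["q"])
E
```

```text
t: 1.1
tool_pos: [0.4595, -0.2207, 0.231]
tool_rot: [1.219, 1.203, -1.22]
contact_force: [1.3, -0.4, -0.4]
opening: 0.0384
(array([120.971 ,  25.8883, -32.2224]), array([ 0.2034, -0.0033,  0.0108])) [-0.5938 -0.2277  1.8764 -0.0001  1.493  -0.5799]
```

```bash
python3 -m handwheel '[0.45,0.03,0.026,-0.032,0,0,0, 0.45,0.06,0.026,-0.032,0,0,0, 0.45,0.09,0.026,-0.032,0,0,0, 0.45,0.12,0.026,-0.032,0,0,0, 0.45,0.12,0.026,-0.032,0,0,0, 0.45,0.12,0.026,-0.032,0,0,0]' 80; python3 - <<'E'
from h import *
print(delta([.4858,-.1888,.11],pose(-1)), ctrl.get_obs()["q"])
im,d=ctrl.get_image("side"); cv2.imwrite("pics/s1.png",cv2.resize(im[110:270,200:400],(750,600)))
im,d=ctrl.get_image("top"); cv2.imwrite("pics/t1.png",cv2.resize(im[130:280,280:430],(600,600)))
E
```

```text
t: 1.6
tool_pos: [0.4838, -0.1902, 0.1093]
tool_rot: [1.221, 1.207, -1.223]
contact_force: [-0.8, -0.1, -0.2]
opening: 0.0387
(array([-0.6827,  1.9714, -1.4338]), array([ 0.0596, -0.1401,  0.256 ])) [-0.5178 -0.0876  1.9625 -0.      1.2718 -0.5014]
```

View pics/s1.png

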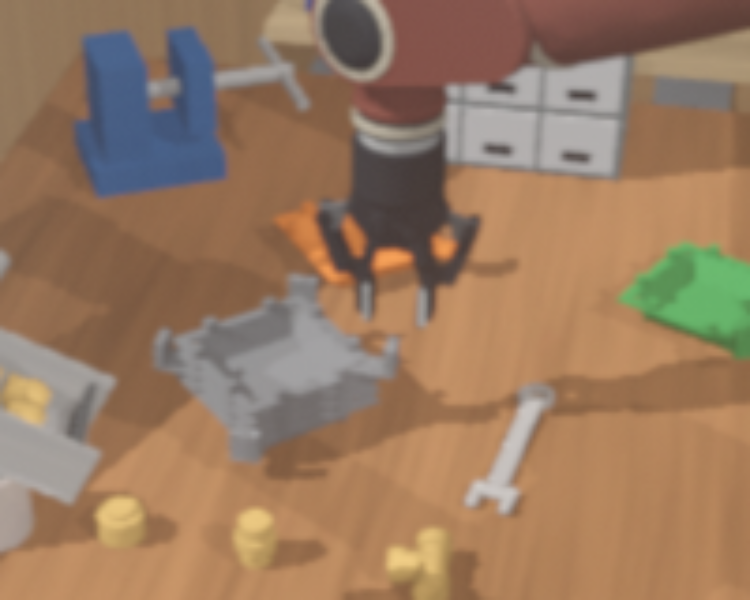

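The side view shows the two fingertips (365,315) and (425,315) straddling the ear at (390,350) in the crop. Before descending I'll compare the fingertip pixels with the TCP projection.

```bash
python3 - <<'E'
from h import *
print(proj("side",[.4838,-.1902,.117]),proj("side",[.4838,-.1902,.1093]))
print(delta([.4858,-.1888,.066],pose(-1)))
E
```

```text
(np.float64(304.9394625790138), np.float64(192.5461704592609)) (np.float64(304.8841729333846), np.float64(194.59568517531213))
(array([47.2975, -0.6684, -3.1868]), array([ 0.0322,  0.0762, -0.1388]))
```

View pics/t1.png

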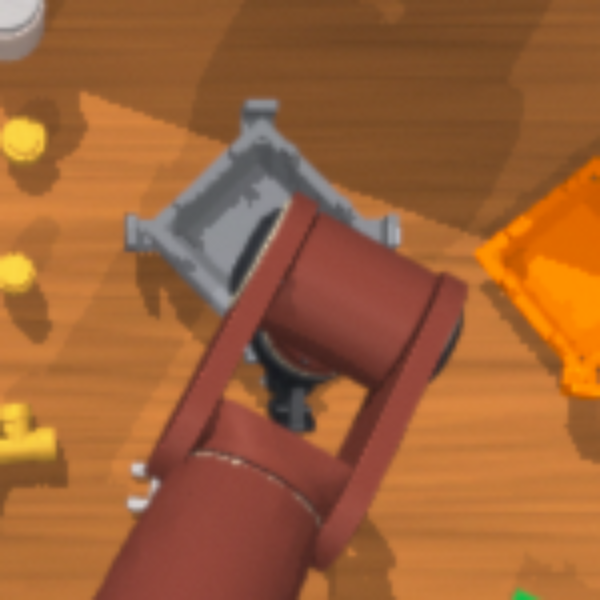

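```bash
python3 -m handwheel '[0.45,0.015,0.001,-0.002,0,0,0, 0.45,0.025,0.001,-0.002,0,0,0, 0.45,0.033,0.001,-0.002,0,0,0, 0.45,0.039,0.001,-0.002,0,0,0, 0.45,0.044,0.001,-0.002,0,0,0, 0.45,0.044,0.001,-0.002,0,0,0, 0.45,0.044,0.001,-0.002,0,0,0]' 80; python3 - <<'E'
from h import *
print(delta([.4858,-.1888,.066],pose(-1)))
im,d=ctrl.get_image("side"); cv2.imwrite("pics/s2.png",cv2.resize(im[165:235,260:340],(640,560),interpolation=cv2.INTER_CUBIC))
print(delta([.4858,-.1888,.066],pose(-1)),ctrl.get_obs()["contact_force"])
E
```

```text
t: 2.28
tool_pos: [0.4863, -0.1892, 0.0672]
tool_rot: [1.221, 1.202, -1.222]
contact_force: [0.2, 0.2, 0.6]
opening: 0.0386
(array([ 1.224 , -0.5022, -0.3762]), array([ 0.0477, -0.0096,  0.0165]))
(array([ 1.5885, -0.7671, -0.4959]), array([ 0.0475,  0.0102, -0.02  ])) [ 0.2511 -0.8536  0.5878]
```

View pics/s2.png

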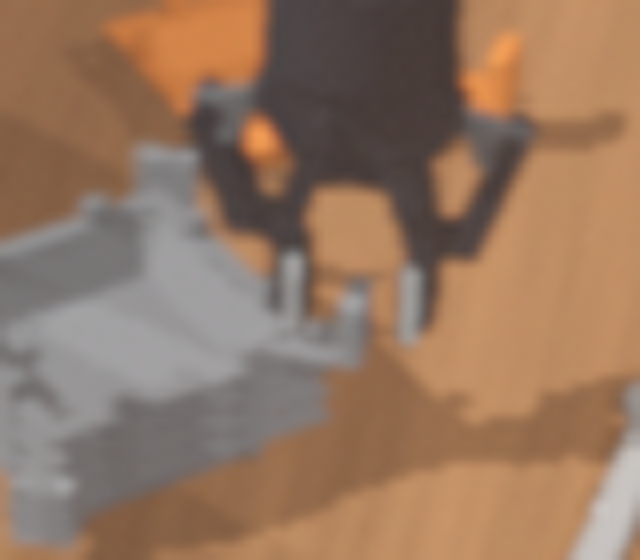

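The fingertips, at (292,320) and (410,340) in the crop, are centred on the ear at (352,310) and clear of the rim. I'm closing.

```bash
python3 -m handwheel '[0.2,0,0,0,0,0,0, 0.2,0,0,0,0,0,0, 0.0,0,0,0,0,0,0, 0,0,0,0,0,0,0, 0,0,0,0,0,0,0, 0,0,0,0,0,0,0, 0,0,0,0,0,0,0, 0,0,0,0,0,0,0]' 80; python3 - <<'E'
from h import *
o=ctrl.get_obs();print(o["contact_force"],o["wrist_torque"],o["opening"],o["tool_pos"])
im,d=ctrl.get_image("side"); cv2.imwrite("pics/s3.png",cv2.resize(im[165:235,260:340],(640,560),interpolation=cv2.INTER_CUBIC))
E
```

```text
t: 3.0
tool_pos: [0.4866, -0.1893, 0.0677]
tool_rot: [1.221, 1.201, -1.221]
contact_force: [-1.3, 0.0, 3.8]
opening: 0.0069
[-1.3229  0.0013  3.7846] [-0.0321 -0.0232 -0.0277] 0.006918636639161454 [ 0.4866 -0.1893  0.0677]
```

View pics/s3.png

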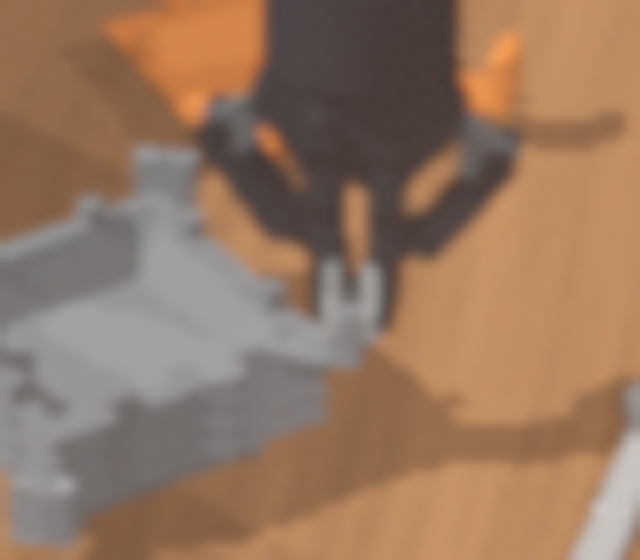

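The ear is gripped. I'm peeling about the far lugs at 0.5° per row.

```bash
python3 -m handwheel '[0,-0.0014,0.0001,0,0,0,-0.5, 0,-0.0029,0.0002,0,0,0,-1, 0,-0.0043,0.0003,0,0,0,-1.5, 0,-0.0058,0.0004,0,0,0,-2, 0,-0.0072,0.0005,0,0,0,-2.5, 0,-0.0086,0.0007,0,0,0,-3, 0,-0.0101,0.0008,0,0,0,-3.5, 0,-0.0115,0.0010,0,0,0,-4, 0,-0.013,0.0012,0,0,0,-4.5, 0,-0.0144,0.0014,0,0,0,-5, 0,-0.0158,0.0016,0,0,0,-5.5, 0,-0.0172,0.0018,0,0,0,-6]' 80; python3 - <<'E'
from h import *
im,d=ctrl.get_image("side"); cv2.imwrite("pics/s4.png",cv2.resize(im[165:235,240:320],(640,560),interpolation=cv2.INTER_CUBIC))
E
```

```text
t: 4.05
tool_pos: [0.4881, -0.1892, 0.0846]
tool_rot: [1.17, 1.28, -1.299]
contact_force: [1.8, -0.6, 0.2]
opening: 0.0069
```

View pics/s4.png

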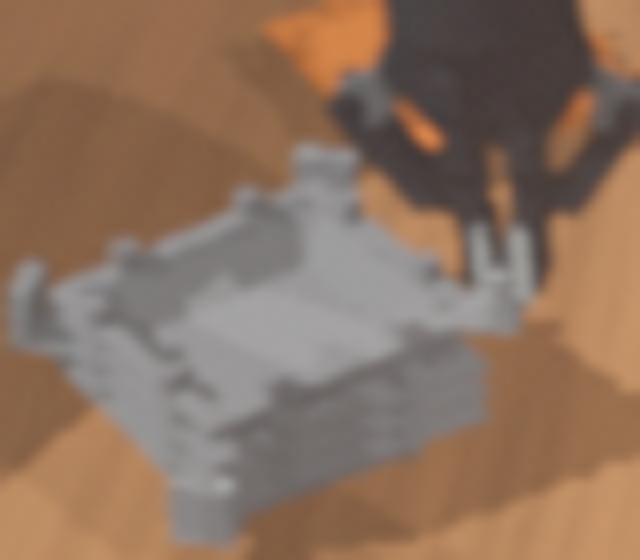

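The tray's near corner has lifted about 17 mm (gap at about (450,350) in the crop) and the second tray looks still seated. The pivot is fixed in the tool frame, so the same rows carry the peel on to 13°.

```bash
python3 -m handwheel '[0,-0.0014,0.0001,0,0,0,-0.5, 0,-0.0029,0.0002,0,0,0,-1, 0,-0.0043,0.0003,0,0,0,-1.5, 0,-0.0058,0.0004,0,0,0,-2, 0,-0.0072,0.0005,0,0,0,-2.5, 0,-0.0086,0.0007,0,0,0,-3, 0,-0.0101,0.0008,0,0,0,-3.5, 0,-0.0115,0.0010,0,0,0,-4, 0,-0.0130,0.0012,0,0,0,-4.5, 0,-0.0158,0.0016,0,0,0,-5.5, 0,-0.0187,0.002,0,0,0,-6.5, 0,-0.0201,0.0023,0,0,0,-7]' 80; python3 - <<'E'
from h import *
im,d=ctrl.get_image("side"); cv2.imwrite("pics/s5.png",cv2.resize(im[165:235,240:320],(640,560),interpolation=cv2.INTER_CUBIC))
S=cloud("side",d)
np.save("side5.npy",d)
E
```

```text
t: 5.1
tool_pos: [0.4929, -0.1894, 0.1047]
tool_rot: [1.106, 1.369, -1.387]
contact_force: [0.1, 0.8, 1.3]
opening: 0.0071
```

View pics/s5.png

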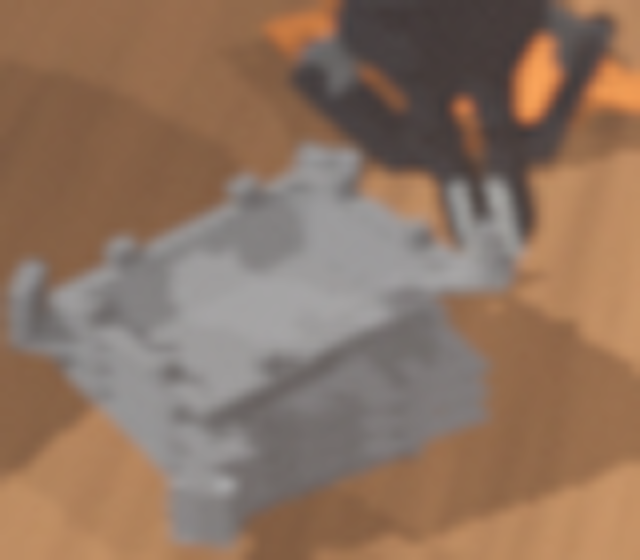

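The tray is tilted 13°. Its far corner still rests on the stack, and the second tray's ear at (330,165) has not moved. I'm lifting slowly straight up with the tilt held.

```bash
python3 -m handwheel '[0,-0.001,-0.0002,0,0,0,0, 0,-0.002,-0.0005,0,0,0,0, 0,-0.003,-0.0007,0,0,0,0, 0,-0.005,-0.0012,0,0,0,0, 0,-0.007,-0.0016,0,0,0,0, 0,-0.009,-0.0021,0,0,0,0, 0,-0.011,-0.0025,0,0,0,0, 0,-0.014,-0.0032,0,0,0,0, 0,-0.017,-0.0039,0,0,0,0, 0,-0.020,-0.0046,0,0,0,0, 0,-0.024,-0.0055,0,0,0,0, 0,-0.028,-0.0065,0,0,0,0]' 80; python3 - <<'E'
from h import *
im,d=ctrl.get_image("side"); cv2.imwrite("pics/s6.png",cv2.resize(im[155:235,240:331],(640,560),interpolation=cv2.INTER_CUBIC))
E
```

```text
t: 6.15
tool_pos: [0.4925, -0.1893, 0.1334]
tool_rot: [1.107, 1.368, -1.386]
contact_force: [0.3, -0.2, -0.8]
opening: 0.0069
```

View pics/s6.png

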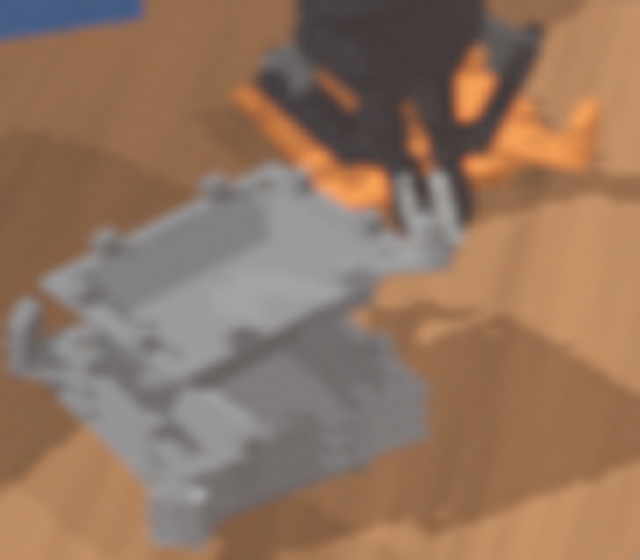

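The top tray is clear of the stack and the second tray's far corner is still nested. I'll raise it further, then level it.

```bash
python3 -m handwheel '[0,-0.006,-0.0014,0,0,0,0, 0,-0.014,-0.0032,0,0,0,0, 0,-0.024,-0.0055,0,0,0,0, 0,-0.034,-0.0078,0,0,0,0, 0,-0.044,-0.0101,0,0,0,1, 0,-0.050,-0.0115,0,0,0,3, 0,-0.0536,-0.0124,0,0,0,5, 0,-0.0536,-0.0124,0,0,0,7, 0,-0.0536,-0.0124,0,0,0,9, 0,-0.0536,-0.0124,0,0,0,11, 0,-0.0536,-0.0124,0,0,0,13, 0,-0.0536,-0.0124,0,0,0,13]' 80; python3 - <<'E'
from h import *
im,d=ctrl.get_image("side"); cv2.imwrite("pics/s7.png",cv2.resize(im[125:245,220:340],(600,600),interpolation=cv2.INTER_CUBIC)); np.save("s7.npy",d)
im,d=ctrl.get_image("top"); cv2.imwrite("pics/t7.png",cv2.resize(im[130:250,280:400],(600,600),interpolation=cv2.INTER_CUBIC)); np.save("t7.npy",d)
E
```

```text
t: 7.2
tool_pos: [0.4919, -0.1894, 0.1892]
tool_rot: [1.222, 1.199, -1.221]
contact_force: [0.3, -0.5, -0.8]
opening: 0.0073
```

View pics/s7.png

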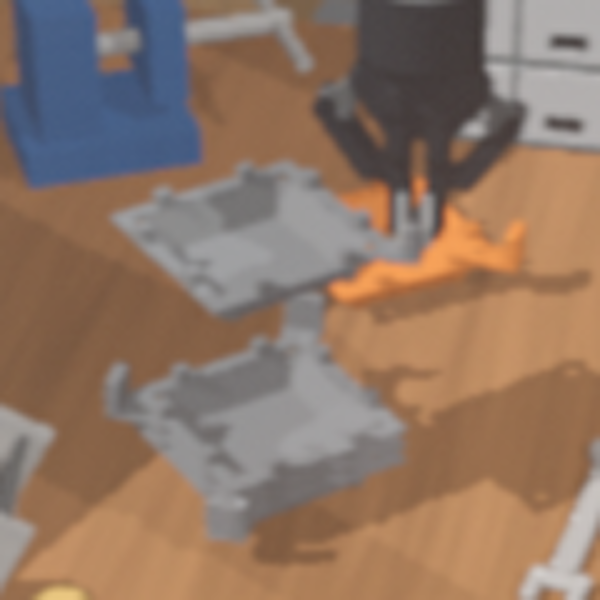

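View pics/t7.png

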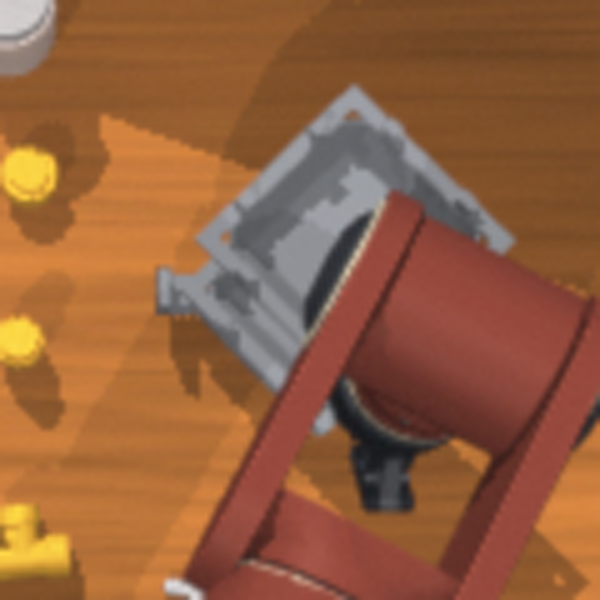

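```bash
cat >> h.py <<'E'
def level(P,c,R=.085,lo=.13,hi=.2):
    """fit planes to rim / floor points around centre c; c=(x,y)"""
    m=(np.hypot(P[...,0]-c[0],P[...,1]-c[1])<R)&(P[...,2]>lo)&(P[...,2]<hi)
    Q=P[m]; 
    rel=Q[:,:2]-c
    dd=np.abs(rel@np.array([[np.cos(a),np.sin(a)] for a in np.radians(YAW+np.array([45,135]))]).T).max(1)
    out={}
    for nm,s in(("floor",dd<.034),("rim",(dd>.056)&(dd<.064))):
        A=Q[s]; k=np.ones(len(A),bool)
        for _ in range(8):
            M=np.c_[A[:,:2]-c,np.ones(len(A))]; w=np.linalg.lstsq(M[k],A[k,2],rcond=None)[0]; r=A[:,2]-M@w; k=np.abs(r)<max(.004,1.0*r[k].std())
        out[nm]=(k.sum(),np.degrees(w[:2]),w[2]*1000,r[k].std()*1000)
    return out
YAW=-1
E
python3 - <<'E'
from h import *
c=np.array([.4919+.1,-.1911])
for n,f in(("side","s7.npy"),("top","t7.npy")):
    P=cloud(n,np.load(f)); print(n,level(P,c))
E
```

```text
side {'floor': (np.int64(194), array([-0.507 ,  0.4386]), np.float64(159.26488401487424), np.float64(1.622260927168774)), 'rim': (np.int64(160), array([ 0.0686, -0.0072]), np.float64(181.8486640870938), np.float64(1.7182109347182746))}
top {'floor': (np.int64(185), array([-0.4969, -1.1379]), np.float64(159.75353422999524), np.float64(1.8371983413964108)), 'rim': (np.int64(234), array([-0.068 ,  0.3224]), np.float64(182.16957771103054), np.float64(1.821846902047376))}
```

The rim and floor plane fits put the tray level to about 0.5° (the noisier top-view floor fit says 1.1°), with the rim at z≈0.182. Both lower trays remain in place. Next is the carry.

```bash
python3 - <<'E'
from h import *
a=np.radians(10); t=np.array([.629,.179])-.1015*np.array([np.cos(a),np.sin(a)])
print(t,delta([*t,.187],pose(10)),ctrl.get_obs()["tool_pos"])
E
```

```text
[0.529  0.1614] (array([   1.7518,   30.7215, -351.3573]), array([-10.9641,   0.0382,  -0.0322])) [ 0.4924 -0.1894  0.1889]
```

```bash
python3 -m handwheel '[0,0,0,-0.005,0,0,0, 0,0,0.001,-0.015,-0.5,0,0, 0,0,0.003,-0.03,-1,0,0, 0,0,0.004,-0.048,-1.5,0,0, 0,0,0.006,-0.068,-2.2,0,0, 0,0,0.008,-0.09,-3,0,0, 0,0,0.01,-0.112,-3.8,0,0, 0,0,0.012,-0.134,-4.5,0,0, 0,0,0.014,-0.156,-5.2,0,0, 0,0,0.016,-0.178,-6,0,0, 0,0,0.017,-0.196,-6.5,0,0, 0,0,0.018,-0.21,-7,0,0]' 80; python3 - <<'E'
from h import *
print(delta([.529,.1614,.187],pose(10)),ctrl.get_obs()["wrist_torque"])
im,d=ctrl.get_image("side"); cv2.imwrite("pics/s8.png",im)
E
```

```text
t: 8.3
tool_pos: [0.5139, 0.0229, 0.188]
tool_rot: [1.129, 1.259, -1.129]
contact_force: [0.8, -0.0, -0.7]
opening: 0.0068
(array([   1.0532,   30.024 , -136.0538]), array([-3.7947, -0.0417,  0.0304])) [-0.0382  0.0288 -0.009 ]
```

View pics/s8.png

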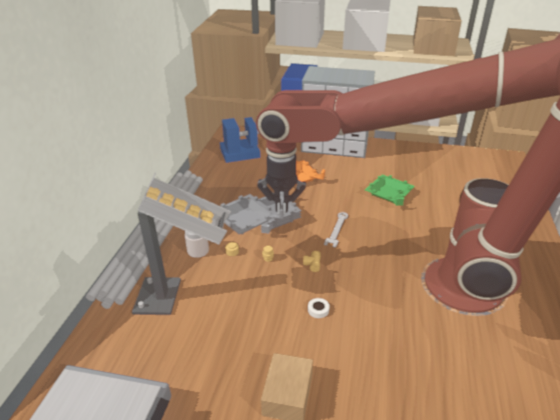

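The tray is clear at (255,212), with everything else undisturbed. I'm continuing under the mouth.

```bash
python3 -m handwheel '[0,0,0.002,-0.01,0,0,0, 0,0,0.005,-0.025,-0.5,0,0, 0,0,0.01,-0.043,-1,0,0, 0,0.001,0.014,-0.062,-1.5,0,0, 0,0.001,0.018,-0.08,-2,0,0, 0,0.001,0.022,-0.097,-2.5,0,0, 0,0.001,0.025,-0.112,-3,0,0, 0,0.001,0.028,-0.124,-3.5,0,0, 0,0.001,0.03,-0.132,-3.8,0,0, 0,0.001,0.03,-0.136,-3.8,0,0, 0,0.001,0.03,-0.136,-3.8,0,0]' 80; python3 - <<'E'
from h import *
import h; h.YAW=10
ctrl.get_image("side")
print(delta([.529,.1614,.187],pose(10)),ctrl.get_obs()["wrist_torque"])
for n in("side","top"):
    im,d=ctrl.get_image(n); np.save(n+"9.npy",d); cv2.imwrite(f"pics/{n}9.png",im); P=cloud(n,d); print(n,level(P,np.array([.629,.179])))
    c=im[140:260,170:290] if n=="side" else im[80:220,160:300]
    cv2.imwrite(f"pics/c{n}9.png",cv2.resize(c,(600,600),interpolation=cv2.INTER_CUBIC))
E
```

```text
t: 9.27
tool_pos: [0.5294, 0.1594, 0.1869]
tool_rot: [1.081, 1.286, -1.081]
contact_force: [-0.0, 0.3, -1.0]
opening: 0.0068
(array([-0.0841,  0.0654, -2.6627]), array([-0.1395,  0.0213,  0.0222])) [-0.0105  0.0657 -0.0499]
side {'floor': (np.int64(442), array([-0.5388,  0.1662]), np.float64(156.92874547933835), np.float64(1.447288222326417)), 'rim': (np.int64(338), array([-0.1461, -0.0892]), np.float64(179.84210211302332), np.float64(1.7351104071751144))}
top {'floor': (np.int64(4), array([  74.5188, -104.118 ]), np.float64(65.26293606367074), np.float64(0.8360072876537287)), 'rim': (np.int64(81), array([-1.1665,  4.0503]), np.float64(184.48738783475542), np.float64(2.1476151595826996))}
```

View pics/cside9.png

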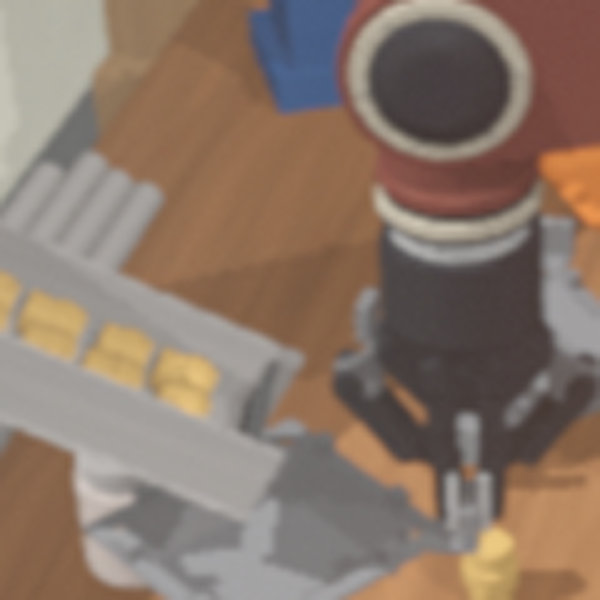

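View pics/ctop9.png

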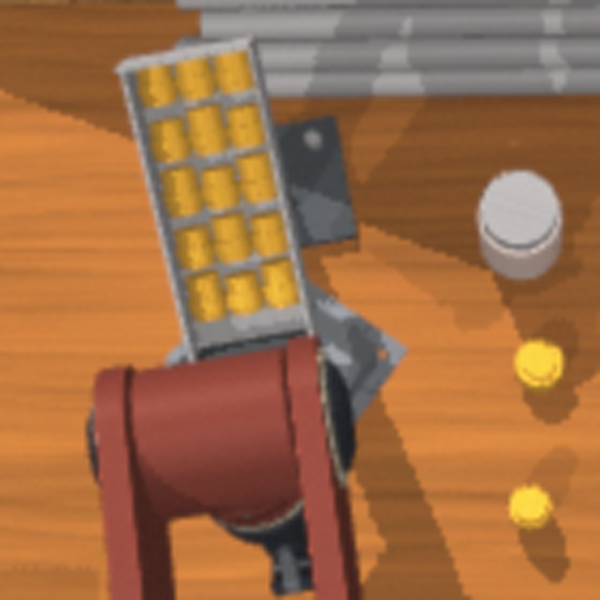

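```bash
python3 - <<'E'
from h import *
P=cloud("top",np.load("top9.npy")); z=P[...,2]
m=np.zeros(z.shape,bool); m[130:190,225:270]=True; e=m&(z>.15)&(z<.21); v,u=np.where(e)
i=u.argmax(); k=u>=u.max()-1; print("right corner px",u.max(),v[k].mean(),onz("top",u.max()+.5,v[k].mean(),.18))
S=cloud("side",np.load("side9.npy")); c=np.array([.629,.179])
a=np.radians(10); ux=np.array([np.cos(a),np.sin(a)]); uy=np.array([-ux[1],ux[0]])
q=(S[...,2]>.172)&(S[...,2]<.192)&(np.hypot(S[...,0]-c[0],S[...,1]-c[1])<.14)
Q=S[q][:,:2]-c; A=Q@ux; B=Q@uy
for n,val in(("x+y",(A+B)/2**.5),("x-y",(A-B)/2**.5)): print(n,np.percentile(val,[1,99])*1000)
for s in (A[np.abs(B)<.02],B[np.abs(A)<.02]): print(np.percentile(s,[1,99])*1000)
# second tray vs before: look at stack heights
for n in("side","top"):
    P=cloud(n,np.load(n+"9.npy")); m=(np.hypot(P[...,0]-.586,P[...,1]+.1906)<.075)&(P[...,2]>.01)
    import h; h.YAW=-1; print(n,level(P,np.array([.586,-.1906]),lo=.01,hi=.07))
# lip recheck & bystander change
for n in("side","top"):
    d0=cv2.imread(f"pics/{n}0.png").astype(int); d1=cv2.imread(f"pics/{n}9.png").astype(int)
    df=(np.abs(d0-d1).max(2)>60).astype(np.uint8); cv2.imwrite(f"pics/df{n}.png",df*255)
o=ctrl.get_obs(); print(o["tool_pos"],delta([.529,.1614,.187],pose(10)))
E
```

```text
right corner px 254 161.5 [0.6425 0.086  0.18  ]
x+y [-68.9057  64.9517]
x-y [-80.4805  65.662 ]
[-106.6239   88.7384]
[-88.6902  87.9975]
side {'floor': (np.int64(8), array([-11.9248,  -3.7844]), np.float64(21.338618459161836), np.float64(1.4044955703041955)), 'rim': (np.int64(63), array([-5.1351, -3.6825]), np.float64(42.524425870438506), np.float64(1.9645817315367977))}
top {'floor': (np.int64(356), array([0.0186, 1.2063]), np.float64(26.933331820016022), np.float64(1.9709189111952805)), 'rim': (np.int64(250), array([ 0.2677, -0.6023]), np.float64(49.55732667648661), np.float64(1.8811196520321019))}
[0.5294 0.1583 0.187 ] (array([-0.0468,  0.1076, -3.1532]), array([-0.1892,  0.0169,  0.0124]))
```

All measures agree within about 2 mm. The second tray's rim reads 50 mm (37+13) and level, so it is nested. I'll make a 2 mm sideways trim, settle, and check once more.

```bash
python3 -m handwheel '[0,0,0,-0.001,0,0,0, 0,0,0,-0.002,0,0,0, 0,0,0,-0.002,0,0,0, 0,0,0,-0.002,0,0,0, 0,0,0,-0.002,0,0,0, 0,0,0,-0.002,0,0,0]' 80; python3 - <<'E'
from h import *
import h; h.YAW=10
im,d=ctrl.get_image("side"); cv2.imwrite("pics/s10.png",im); S=cloud("side",d); print(level(S,np.array([.629,.179])))
im2,d=ctrl.get_image("top"); cv2.imwrite("pics/t10.png",im2)
o=ctrl.get_obs(); print(o["tool_pos"],o["dq"],o["contact_force"],delta([.529,.1614,.187],pose(10)))
P=cloud("top",d); z=P[...,2]
m=np.zeros(z.shape,bool); m[130:190,225:270]=True; e=m&(z>.15)&(z<.21); v,u=np.where(e); k=u>=u.max()-1
print("corner",onz("top",u.max()+.5,v[k].mean(),.18))
c=np.vstack([np.hstack([im[140:330,130:350]])]); cv2.imwrite("pics/c10.png",cv2.resize(c,(690,596),interpolation=cv2.INTER_CUBIC))
E
```

```text
t: 9.92
tool_pos: [0.5291, 0.1607, 0.187]
tool_rot: [1.082, 1.286, -1.082]
contact_force: [-0.4, 0.1, -1.0]
opening: 0.0072
{'floor': (np.int64(456), array([0.0872, 0.0453]), np.float64(156.98503616904526), np.float64(1.5075351604068654)), 'rim': (np.int64(288), array([-0.0791,  0.1519]), np.float64(179.91568832749135), np.float64(1.51052638182426))}
[0.5291 0.1608 0.187 ] [ 0.002  -0.001  -0.0026  0.0005  0.0006 -0.0013] [ 0.82   -0.829  -0.4696] (array([ 0.0341, -0.0163, -0.6493]), array([-0.151 ,  0.0001, -0.0011]))
corner [0.6415 0.0889 0.18  ]
```

View pics/c10.png

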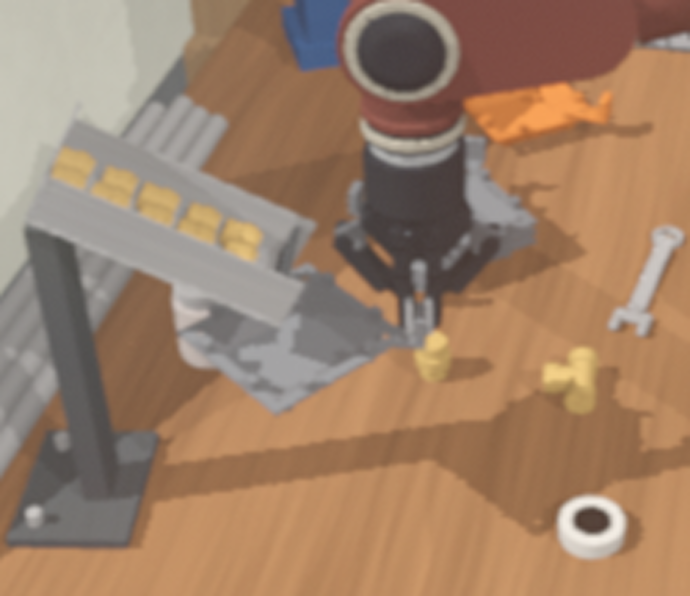

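View pics/t10.png

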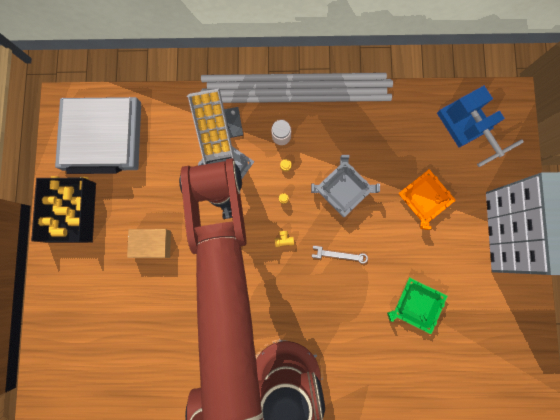

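The tray hangs level under the mouth with its rim at z = 0.180, touching nothing. The stack (345,188) and the bystanders are where they were. I'm handing the job in.

```bash
python3 -c "
from station import ctrl
print(ctrl.finish_job())"
```

```text
the job is handed in; nothing more can be done
None
```

I gripped the top grey tray by its upright ear and peeled it ear-first by 13° (0.227 rad) about the far lugs. I then lifted it clear, carried it under the hopper mouth and handed the job in at about 10 s, with the tray still held. No verdict is reported.

**Final position:** the last check put the tray level to about 0.2° with its rim at z = 0.180 m, 4 cm below the mouth. It is centred on the measured mouth position (0.629, 0.179), and the wrist force was about 1 N. The stack and the bystanders looked unmoved in the final pictures.

**Second tray:** its rim measured 50 mm above the counter and level to within about 0.6°, so it stayed fully nested.

**Checks that disagreed:**
- The tray's right corner in the top view sits about 3.5 mm nearer the robot than planned. The side view, taken just before the last 2 mm sideways trim, put the tray within about 1 mm of centre.
- At the target, the arm and hopper hid most of the tray from the top camera, and before the trim the hopper hid most of the stack from the side camera. I discarded those level fits as unreliable.

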